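Index the rotary fixture and mesh a toy drive gear in its sprung hub

TASK

First turn the rotary fixture's dial counter-clockwise (seen from above) by one click, so that its only open, cross-slotted hub stops at the pointer. Then take the small gear with the square shank out of its stand, set its stem into that hub, turn it until the splines mesh, slide it fully home, and press on until the hub is at least half way down its spring. Finish while still holding the gear pressed down like that; leave the large gear, the cork block and the drum rims where they are.

Things in the scene. Friction and masses are not known exactly. Their poses are not given: they have to be found in the camera images.
- dial_base: Fixed base of the rotary fixture; origin on the table under the dial's vertical axis. Its -x side (facing the robot) is the working position: a brass pointer, 49 mm high, stands 134 mm from the axis just outside the dial, over an anvil. The dial is a steel disc 220 mm across, top face 38 mm above the table, with four nests 75 mm from its axis: three under domed tin caps (48 mm across, 29 mm high), one open.
- dial (a joint): Angle of the dial, counter-clockwise from above positive, 0 at the start. Clicks (detents) lie at 0, 1.571, 3.142; from halfway it is drawn on to the next click, and it stays there when let go (within 0.05). Peak torque about 0.2 N m, i.e. 2 to 3 N at a peg.
- peg (a point): Centre of the top of one of the dial's four equal upright round steel pegs (13 mm thick, 57 mm tall, top 95 mm above the table, 92 mm from the dial's axis, 90 degrees apart, midway between the nests). At the start this peg stands towards the robot and to its left; it moves with the dial.
- hub: Open hub in the dial's nest on the +y side at the start. Four brass blocks 12 mm square (32 x 32 mm over all) leave a cross of two slots 8 mm wide, 34 mm deep, open-ended. Origin: centre of the cross at the blocks' tops, 85 mm above the table; x, y along the slots, z up. The slots' yaw varies; the hub is stiff to turn (0.25 N m) and rides down on its spring.
- spring (a joint): How far the hub is pushed down, m: 0 free, 0.010 at its stop. A press of about 3 N starts it, plus 0.7 N per mm. It springs back up.
- gear: Small gear: brass toothed disc 58 mm across, 8 mm thick, a square steel shank above (18 mm over flats, 47 mm high), splined stem below; about 0.12 kg. Origin: centre of the disc's underside; x, y square to the flats; z up. Starts upright in a wooden tube stand (51 mm across, foot 68 mm, 45 mm high), disc on its rim. Fully home, the disc lies on the tops of the hub's blocks.
- gear_tip (a point): Lower end of the small gear's stem, 30 mm below its origin: a round pilot pin 9.6 mm thick, coned at the tip. Above it, next to the disc, four splines form a cross (30 mm across, 6 mm thick, 16 mm long), lined up with the shank's flats. It fits the hub in any of four quarter turns.
- big_gear: The large gear, not to be used: disc 78 mm across, round shank 18 mm thick, standing in an equal stand. Origin as for the small gear.
- cork_block: Cork sanding block, 60 x 110 x 35 mm, loose on the table; origin under its centre.
- rim_a: Tin drum rim, ring 64 mm across and 22 mm high, loose on the table; origin under its centre.
- rim_b: Tin drum rim, ring 96 mm across and 22 mm high, likewise.
- rim_c: Tin drum rim, ring 84 mm across and 22 mm high, likewise.
Things that resemble listed ones, but are neither listed nor needed, are in the scene too. What is shaped like the gear but blue or red is not meant.

How it is judged:
On the way, in this order (a step that is already met when the one before it is completed fails the run):
1. the dial stands one click further, the open hub at the pointer (value of joint dial between 1.42 and 1.72 rad), for 0.3 s.
2. the small gear is meshed and fully home in the hub (all of step 1 and z of gear in the frame of hub between -0.003 and 0.0025 m and horizontal distance between gear and hub below 0.003 m and angle between the z axis of gear and the z axis of hub, either way round below 0.07 rad), for 0.2 s.
At the end, for the whole second after the job is handed in: Dial at the next click (1.571 within 0.15 rad); small gear fully home in the hub (disc within 2.5 mm of the blocks' tops, 3 mm off axis, 0.07 rad out of line); fingers hold it still, hub pressed more than 4 mm down its spring (gear on hub over 3 N) (all of step 2 and value of joint spring above 0.004 m and contact force between gear and hub above 3 N and contact force between the fingers and gear above 2 N and linear speed of gear below 0.02 m/s); the arm keeps its last pose, push and grip.
It fails at once if the dial is turned on past the wanted click (value of joint dial above 2.2 rad).
It fails at once if the large gear is displaced by more than 30 mm (distance of big_gear from where it was at the start of the episode above 0.03 m).
It fails at once if the cork block or a drum rim is displaced by more than 30 mm (distance of any of cork_block, rim_a, rim_b, rim_c from where it was at the start of the episode above 0.03 m).
It also fails if it takes over 58 s, if anything falls off the work surface, if the arm or the gripper's body presses on something with over 40 N, if the wrist force passes 120 N, or if a joint passes its speed limit or range.

ROBOT

A 6-joint arm with a two-finger parallel gripper is mounted at the origin on the work surface. World frame = base frame: x ahead of the robot, y to its left, z up, the work surface at z = 0. Lengths are in m, angles in rad, forces in N, time in s.
With the tool pointing down it reaches from about 0.35 to 0.8 m from the base axis. Payload 7.3 kg.
Tool frame: the origin (TCP) lies on the centre line of the jaws, within the pads' length; the fingertips stand 8 mm ahead of it and the grasp point (between the pads) lies 11 mm behind it (r.nose_length is the z of the fingertips in the tool frame, in m); z points along the fingers, y is the direction in which the jaws open and shut (so a half turn about z gives the same grasp; the last joint's range is limited). The gripper opens to 85 mm and grips with 20 to 120 N. Pads are 22 mm wide; open, the fingers measure 114 mm over their backs; the gripper's body (76 mm by 85 mm) begins 54 mm behind the grasp point. The pads swing forward as they close: fully open they stand 13 mm farther back than shut.
Start: joints at [1.012, 0.342, 1.524, -0, 1.275, -0.146], TCP at [0.211, 0.481, 0.239] pointing down, gripper open.
Joint ranges: [-2.53, 2.53], [-0.77, 2.02], [0.04, 2.7], [-1, 4.14], [0.28, 2.66], [-3.11, 3.11]. Speed limits (rad/s): [2.57, 2.57, 3.14, 3.14, 3.14, 3.14].

INTERFACE

Orientations are given as [roll, pitch, yaw] about the fixed x, y, z axes, in that order (R = Rz(yaw) Ry(pitch) Rx(roll)).
In Python, from rig import telemetry, eyes, r gives the robot as it stands.
- The arm moves only by the tool arm_command, never from a script. Its argument "rows" is a list of rows, each a list of 3 entries, a list of its own where there are three numbers: the gripper command: -1 is fully open, 1 is shut, values between are in proportion, then the shift along the tool's x, y, z in mm, then the turn about the tool's z in rad. In form: [[jaw, [tx, ty, tz], spin], ...]. A call has 1 to 20 rows; each row is the pose to reach, as a shift and turn from the pose measured when the call began, along the tool's axes at that moment; what a row does not reach only later rows make up. A row lasts 1/12 s, in which the tool goes at most 41.7 mm and 7.16 degrees, less where a joint would pass 70% of its speed; a pose out of reach is approached as far as the arm can. A call with a gripper value outside its range is refused whole. The fingers move at their own pace and stop on an object; "newtons" is the grip in N (left out, the last holds). Time passes only in rows, so rows that repeat a pose let the fingers close. It gives the time, the measured TCP pose, the force and the opening at its end, in the units of the state.
- telemetry.read_state(): the state, without advancing time (a new reading comes with each control period).
- eyes.camera(name): name is "side" or "top"; returns a dict with "frame" (400x640x3 uint8, red, green, blue), "mtx" (3x3 intrinsics, pixels), "distortion" ([k1, k2, p1, p2, k3] as OpenCV has them; the pictures are not rectified), "R" (3x3) and "t" (3): a world point X has camera coordinates R X + t. Camera axes: x right, y down, z forward; pixel columns grow to the right and rows downward; lengths in m; the calibration is good to about 2 mm. A picture is of the moment at which its call begins. There is no depth.
- r.hand_in(): hands the job in, once; it reports no verdict.
Trained networks look in a picture, given as the dict that the camera call returned (one of the last four; its "shot" number tells which), for a name from the list of things; names that differ only in an ending like _2 or _b are one class to them, and where a whole thing is asked for, a point or a joint stands for the part that bears it (a point fixed in the world has none). Each returns a list of dicts, best first, with "score" (0 to 1); they miss things now and then, are a little off and sometimes report something else, mostly with a low value. They report only what shows in the picture. A call takes as long as a camera call. They do not tell look-alikes from the thing itself.
- eyes.regions_of(picture, query): "pixels" (400x640 bool, what is visible of it) and "at" ([column, row] as shares, 0 to 1, of the picture: columns of its width, rows of its height, amid what is visible of it).
- eyes.tip_of(picture, query): "at" ([column, row] as shares, 0 to 1, of the picture: columns of its width, rows of its height: a listed point, or the origin of a listed thing).
The state is a dict: "time": time; "joint_positions": joint angles; "qvel": joint speeds; "effort": joint torques, N m; "eef_pos": TCP position; "ee_rot": TCP orientation; "wrist_force": force on the tool from outside, world axes, zero at the start; "moment": the same for the moment, N m; "opening": finger opening in m.
Only numpy, scipy, OpenCV 4.12 (cv2) and the standard library are available. Lean on these libraries where they do the work, as an engineer would, in place of code of your own. Each camera call takes 0.05 s, during which the arm holds its last target.

## Working session

There is one attempt and no reset: what is moved stays moved. The work goes in short steps, Python scripts to look and compute and a tool call to move; the robot and the scene stay as the last step left them, time stands still between calls to the robot, and variables do not carry over. Pictures are saved under pics/ and viewed, and the job is handed in when it is done.

Besides the shell and the picture viewer there is one more tool, called as name(argument=value, ...), one argument or row to a line, values as JSON. arm_command: Moves the arm, as the interface text tells. Its arguments: {"type":"object","properties":{"rows":{"type":"array","items":{"type":"array"}},"newtons":{"type":"number"}},"required":["rows"]}

```bash
mkdir -p pics; ls; cat > h.py <<'E'
import numpy as np, cv2
from rig import telemetry, eyes, r
def px(c,at): return np.array([at[0]*640,at[1]*400])
def ray(c,p):
    u=cv2.undistortPoints(np.array([[p]],float),np.array(c['mtx']),np.array(c['distortion'])).reshape(2)
    R=np.array(c['R']);t=np.array(c['t']).reshape(3)
    return -R.T@t, R.T@np.array([u[0],u[1],1.])
def atz(c,p,z):
    o,d=ray(c,p); return o+d*(z-o[2])/d[2]
def proj(c,X):
    R=np.array(c['R']);t=np.array(c['t']).reshape(3)
    return cv2.projectPoints(np.array(X,float).reshape(-1,1,3),cv2.Rodrigues(R)[0],t,np.array(c['mtx']),np.array(c['distortion']))[0].reshape(-1,2)
def tri(c1,p1,c2,p2):
    o1,d1=ray(c1,p1);o2,d2=ray(c2,p2)
    d1/=np.linalg.norm(d1);d2/=np.linalg.norm(d2)
    s=np.linalg.lstsq(np.stack([d1,-d2],1),o2-o1,rcond=None)[0]
    a=o1+s[0]*d1;b=o2+s[1]*d2
    return (a+b)/2,np.linalg.norm(a-b)
def save(c,n,box=None,s=1):
    f=c['frame'][:,:,::-1]
    if box: f=f[box[1]:box[3],box[0]:box[2]]
    cv2.imwrite('pics/'+n,cv2.resize(f,None,fx=s,fy=s,interpolation=cv2.INTER_CUBIC))
E
cat > a.py <<'E'
from h import *
np.set_printoptions(precision=4,suppress=True)
print(telemetry.read_state(), r.nose_length)
T=eyes.camera('top');S=eyes.camera('side')
save(T,'t0.png');save(S,'s0.png')
for n in ['peg','hub','gear','gear_tip','big_gear','dial_base','cork_block','rim_a']:
    for nm,c in (('T',T),('S',S)):
        print(n,nm,[(round(d['score'],2),px(c,d['at']).round(1)) for d in eyes.tip_of(c,n)][:5])
for c in (T,S): print(-np.array(c['R']).T@np.array(c['t']).reshape(3), c['mtx'])
E
python3 a.py
```

```text
pics
{'time': 0.0, 'joint_positions': array([ 1.012 ,  0.3427,  1.525 ,  0.    ,  1.2754, -0.146 ]), 'qvel': array([ 0.0022, -0.0007,  0.001 ,  0.0002, -0.001 , -0.0005]), 'effort': array([ -0.0025, -43.3662, -24.6009,  -0.0005,   0.0079,  -0.    ]), 'eef_pos': array([0.2104, 0.4806, 0.2386]), 'ee_rot': array([-3.1401, -0.0002,  2.7288]), 'wrist_force': array([-0.1122, -0.1729,  0.5153]), 'moment': array([-0.016 ,  0.0145, -0.0073]), 'opening': 0.08527794899198517} 0.008
peg T [(0.87, array([305.6, 215. ]))]
peg S [(0.82, array([309. , 196.2]))]
hub T [(0.78, array([310.5, 190.2]))]
hub S [(0.61, array([287.4, 195.9])), (0.16, array([275.7, 280.2]))]
gear T [(0.79, array([197.7, 288.6])), (0.62, array([186.7, 245.8])), (0.62, array([184.3, 197.7]))]
gear S [(0.98, array([334.6, 325.9])), (0.95, array([382.6, 324.4])), (0.72, array([310.3, 199.6])), (0.6, array([268.2, 332.6]))]
gear_tip T [(0.86, array([188.5, 247. ])), (0.59, array([195.4, 288.2]))]
gear_tip S [(0.96, array([273.6, 338.5])), (0.84, array([334.5, 331.2])), (0.75, array([380. , 331.6]))]
big_gear T [(0.61, array([226.9, 194.3]))]
big_gear S []
dial_base T [(0.79, array([339.5, 202.5]))]
dial_base S [(0.81, array([302.7, 197.4]))]
cork_block T [(0.86, array([289.2, 139.9]))]
cork_block S [(0.96, array([226.2, 228.8])), (0.74, array([381.2, 255.8]))]
rim_a T [(0.85, array([233.3, 150.3])), (0.56, array([449.2, 225.6])), (0.54, array([271.8, 288.3])), (0.38, array([190.8, 245.6]))]
rim_a S [(0.87, array([327.9, 130.1])), (0.66, array([380.7, 258.8])), (0.65, array([220.6, 288.7]))]
[ 0.3691 -0.0579  1.1156] [[413.2451   0.     316.3374]
 [  0.     413.2451 200.9451]
 [  0.       0.       1.    ]]
[0.4399 0.6737 0.8937] [[423.284    0.     310.3687]
 [  0.     423.284  195.8767]
 [  0.       0.       1.    ]]
```

View pics/t0.png

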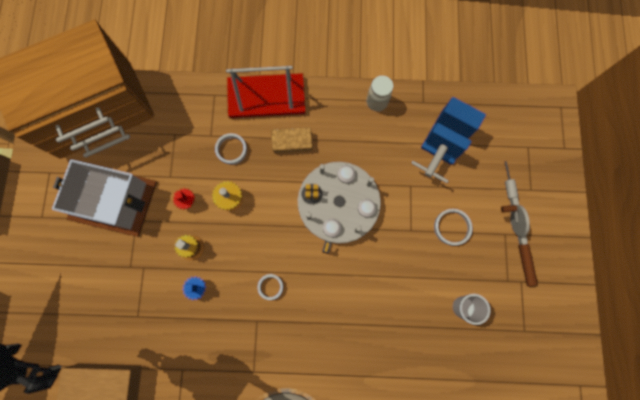

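View pics/s0.png

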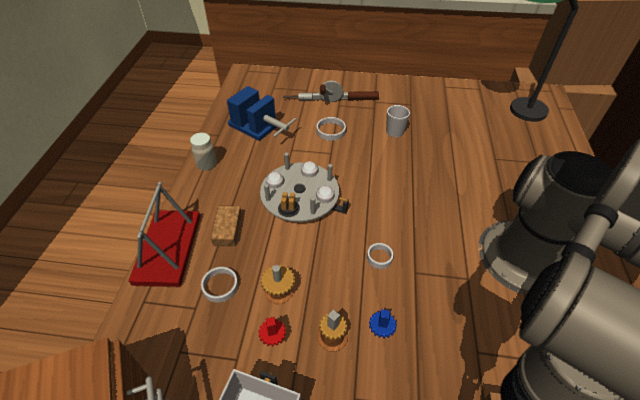

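```bash
cat > b.py <<'E'
from h import *
np.set_printoptions(precision=4,suppress=True)
T=eyes.camera('top');S=eyes.camera('side')
save(T,'t1.png',(280,145,400,260),6);save(S,'s1.png',(240,140,370,230),6)
save(T,'t2.png',(160,170,260,260),6);save(S,'s2.png',(240,250,370,360),6)
def rep(n,pt,ps):
    p,e=tri(T,pt,S,ps);print(n,p,e)
rep('peg',(305.6,215),(309,196.2))
rep('hub',(310.5,190.2),(287.4,195.9))
rep('gear',(186.7,245.8),(334.6,325.9))
print('dial T z.038',atz(T,(339.5,202.5),.0),atz(S,(302.7,197.4),0))
for n in ['gear','hub','peg']:
  for nm,c in (('T',T),('S',S)):
    for d in eyes.regions_of(c,n)[:4]:
        ys,xs=np.nonzero(d['pixels']);print(n,nm,round(d['score'],2),px(c,d['at']),xs.min(),xs.max(),ys.min(),ys.max(),len(xs))
E
python3 b.py
```

```text
peg [ 0.5473 -0.03    0.1069] 0.01173394179766403
hub [ 0.6096 -0.0393  0.0905] 0.002046929202176563
gear [0.4578 0.274  0.0484] 0.004727415746532203
dial T z.038 [ 0.5979 -0.1188  0.    ] [ 0.5857 -0.1199 -0.    ]
gear T 0.87 [181.376 220.52 ] 169 192 209 239 366
gear T 0.79 [185.088 248.4  ] 176 197 236 257 365
gear T 0.67 [177.792 276.88 ] 158 182 269 290 380
gear S 0.76 [299.008 342.2  ] 285 323 327 353 520
gear S 0.6 [334.208 325.12 ] 319 346 311 340 610
gear S 0.58 [369.28 354.88] 356 385 337 375 549
gear S 0.51 [330.176 133.8  ] 317 345 117 139 334
hub T 0.69 [312.32 190.  ] 303 320 184 201 256
hub S 0.6 [287.616 203.8  ] 280 297 192 213 299
peg T 0.76 [336.704 201.   ] 298 379 162 241 5158
peg S 0.98 [297.792 188.92 ] 260 338 152 221 3828
```

View pics/t1.png

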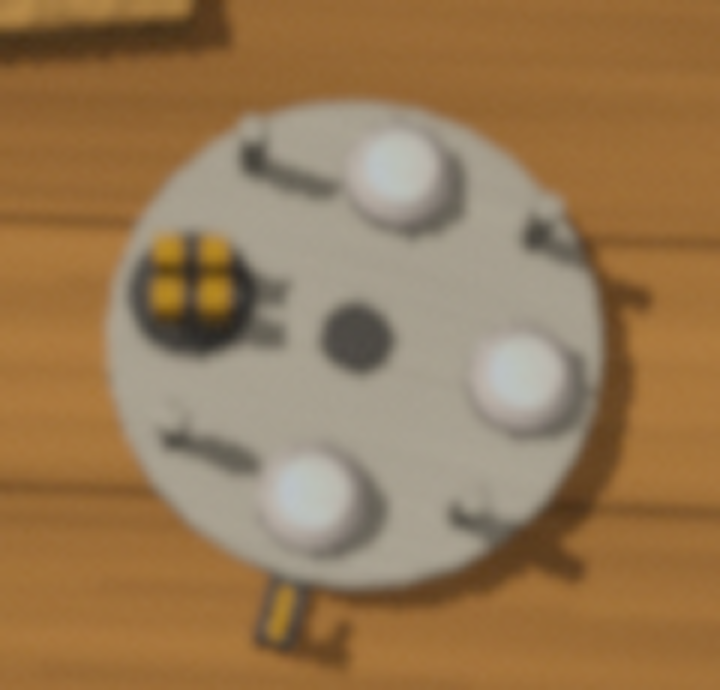

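View pics/s1.png

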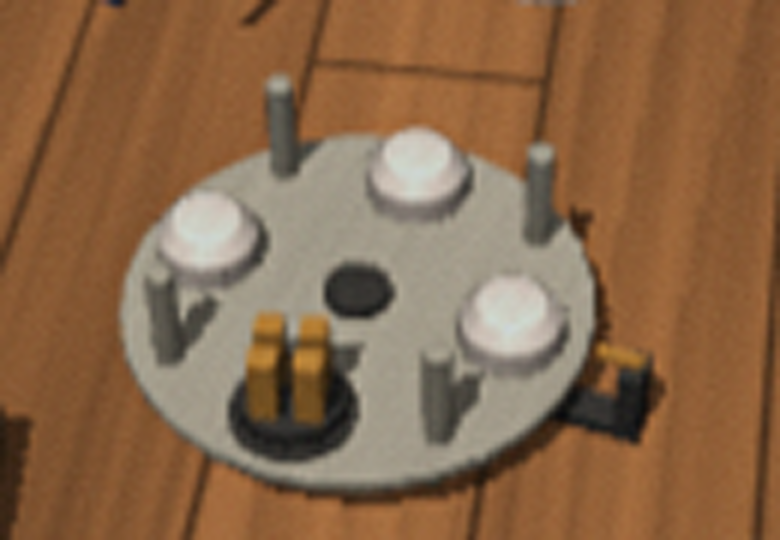

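View pics/t2.png

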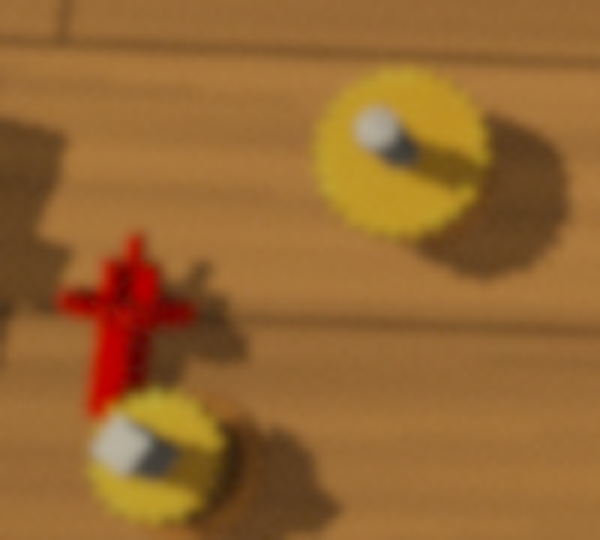

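View pics/s2.png

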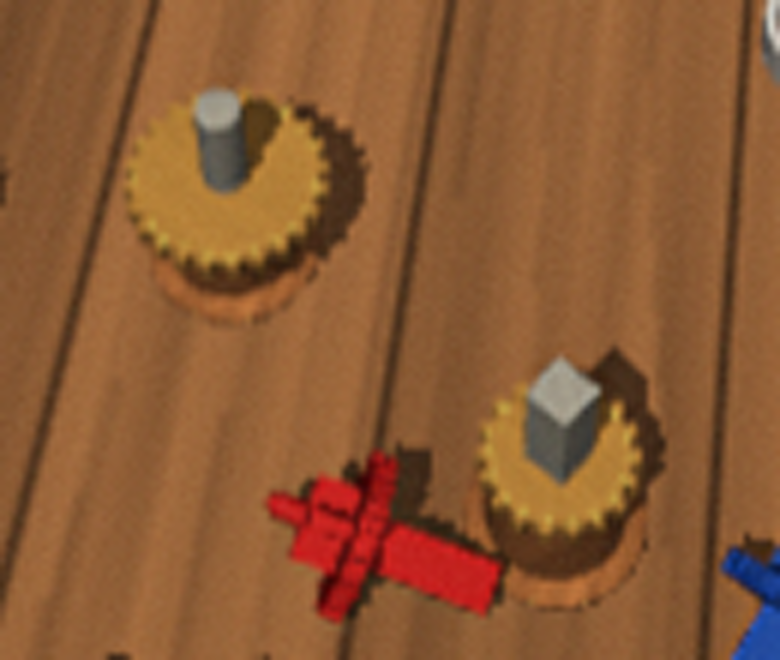

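```bash
cat > c.py <<'E'
from h import *
np.set_printoptions(precision=4,suppress=True)
T=eyes.camera('top');S=eyes.camera('side')
save(T,'t3.png',(140,170,260,310),4);save(S,'s3.png',(240,250,410,390),4)
for nm,c in (('T',T),('S',S)):
    for d in eyes.regions_of(c,'gear')[:4]:
        ys,xs=np.nonzero(d['pixels']);print(nm,round(d['score'],2),px(c,d['at']),xs.min(),xs.max(),ys.min(),ys.max(),len(xs))
    print([(round(d['score'],2),px(c,d['at']).round(1)) for d in eyes.tip_of(c,'gear')])
print(telemetry.read_state()['time'])
E
python3 c.py
```

```text
T 0.89 [184.704 245.32 ] 175 197 235 256 384
T 0.89 [184.832 223.2  ] 169 192 209 239 351
T 0.73 [173.824 275.6  ] 158 183 269 290 412
T 0.68 [310.016 191.12 ] 303 320 184 201 267
[(0.89, array([177.1, 282.2])), (0.8, array([185.6, 245.2])), (0.53, array([183.2, 220.2])), (0.36, array([224.1, 195.3]))]
S 0.98 [333.12 324.68] 320 346 311 339 570
S 0.92 [368.576 352.6  ] 357 384 337 374 516
S 0.64 [301.376 341.2  ] 285 323 326 353 491
[(0.85, array([294.5, 338.1])), (0.73, array([371.9, 349.3])), (0.4, array([225.6, 228. ]))]
1.6
```

View pics/t3.png

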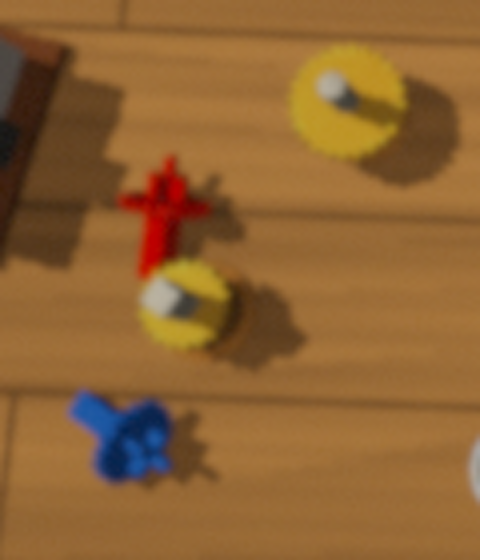

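View pics/s3.png

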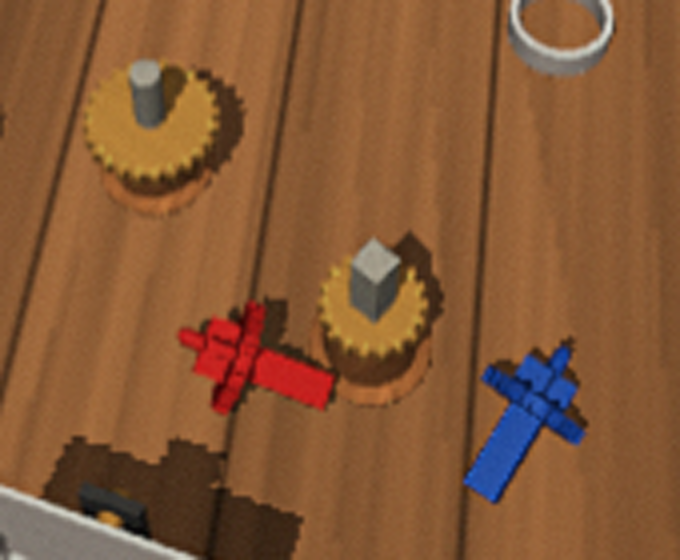

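```bash
cat > d.py <<'E'
from h import *
from scipy.optimize import least_squares
np.set_printoptions(precision=4,suppress=True)
T=eyes.camera('top');S=eyes.camera('side')
t=lambda x,y:np.array([280+(x+.5)/6-.5,145+(y+.5)/6-.5]); s=lambda x,y:np.array([240+(x+.5)/6-.5,140+(y+.5)/6-.5])
# polar (radius, angle from -x dir of base, z)
obs=[(T,t(358,338),0,0,.04),(S,s(358,290),0,0,.04),(T,t(283,612),.134,0,.049),(S,s(622,355),.134,0,.049)]
# peg towards robot-left: at base (-,+): angle 180-45=135deg ; phi from -x
for k,p in zip([1,3,5,7],[(437,355),(160,272),(280,82),(540,150)]): obs.append((S,s(*p),.092,-k*np.pi/4,.094))
for k,p in zip([1,3,5,7],[(178,405),(252,122),(553,203),(483,485)]): obs.append((T,t(*p),.092,-k*np.pi/4,.095))
obs+=[(T,t(192,273),.075,-np.pi/2,.085),(S,s(290,336),.075,-np.pi/2,.085)]
def model(q):
    out=[]
    for c,p,rr,a,z in obs:
        th=q[2]+np.pi+a
        out.append(proj(c,[q[0]+rr*np.cos(th),q[1]+rr*np.sin(th),z])[0]-p-(q[3:5] if c is S else 0))
    return np.array(out)
f=least_squares(lambda q:model(q).ravel(),[.6,-.115,0,0,0],loss='soft_l1')
print(f.x);print(model(f.x))
q=f.x
def pol(rr,a): th=q[2]+np.pi+a; return [q[0]+rr*np.cos(th),q[1]+rr*np.sin(th)]
print('pegs',[np.round(pol(.092,-k*np.pi/4),4) for k in (1,3,5,7)],'hub',pol(.075,-np.pi/2),'target',pol(.075,0))
# gear
cc=lambda x,y:np.array([140+(x+.5)/4-.5,170+(y+.5)/4-.5]); cs=lambda x,y:np.array([240+(x+.5)/4-.5,250+(y+.5)/4-.5])
# shank top
for nm,c,p,z in [('T shank',T,cc(161,297),.1),('S shank',S,cs(375,262),.1),('T disc',T,cc(185,304),.053),('S disc',S,cs(373,305),.053),]: print(nm,atz(c,p,z))
print(tri(T,cc(161,297),S,cs(375,262)))
E
python3 d.py
```

```text
[ 0.5974 -0.116  -0.2265 -1.2357  0.0938]
[[ 0.0711 -1.2908]
 [-0.0776  0.351 ]
 [-0.1209  1.5088]
 [ 2.1658 -0.0463]
 [ 0.0551 -1.069 ]
 [-0.1649 -0.1549]
 [-0.4021  0.1542]
 [-0.0494 -0.0434]
 [-0.2046  0.9569]
 [ 0.751  -0.0737]
 [-0.144  -0.8285]
 [-0.6303  0.9886]
 [ 0.4254 -1.5115]
 [-0.3149  0.5611]]
pegs [array([ 0.5487, -0.038 ]), array([ 0.6754, -0.0672]), array([ 0.6462, -0.194 ]), array([ 0.5194, -0.1648])] hub [np.float64(0.61427602380603), np.float64(-0.04290158264841709)] target [np.float64(0.5243476595473572), np.float64(-0.09914115325274743)]
T shank [0.4599 0.2749 0.1   ]
S shank [0.4593 0.2763 0.1   ]
T disc [0.4601 0.2745 0.053 ]
S disc [0.4589 0.2769 0.053 ]
(array([0.4596, 0.2754, 0.0984]), np.float64(0.0007027553275340501))
```

```bash
cat > m.py <<'E'
from h import *
from scipy.spatial.transform import Rotation as Ro
np.set_printoptions(precision=4,suppress=True)
def go(x,y,z,yaw=None,s=None):
    s=s or telemetry.read_state()
    R=Ro.from_euler('xyz',s['ee_rot']); d=R.inv().apply(np.array([x,y,z])-s['eef_pos'])*1000
    sp=0 if yaw is None else -((yaw-s['ee_rot'][2]+np.pi)%(2*np.pi)-np.pi)
    return d.round(1),round(sp,3)
E
python3 -c "
from m import *
print(go(.549,-.038,.16,2.13),telemetry.read_state()['eef_pos'])"
```

```text
(array([-518.2, -339.6,   79.3]), np.float64(0.599)) [0.2106 0.4809 0.2393]
```

arm_command(
  rows=[
    [-0.5,[-20,-13,0],0.02],
    [0,[-52,-34,0],0.06],
    [0.3,[-86,-57,0],0.1],
    [0.3,[-120,-79,0],0.14],
    [0.3,[-155,-102,0],0.18],
    [0.3,[-190,-124,0],0.22],
    [0.3,[-224,-147,0],0.26],
    [0.3,[-259,-170,0],0.3],
    [0.3,[-294,-192,0],0.34],
    [0.3,[-328,-215,0],0.38],
    [0.3,[-363,-238,10],0.42],
    [0.3,[-397,-260,20],0.46],
    [0.3,[-432,-283,35],0.5],
    [0.3,[-465,-305,50],0.55],
    [0.3,[-495,-324,65],0.58],
    [0.3,[-512,-335,79],0.6],
    [0.3,[-518,-340,79],0.6],
    [0.3,[-518,-340,79],0.6],
  ],
)

```text
time: 3.2
eef_pos: [0.5488, -0.0398, 0.1594]
ee_rot: [-3.14, -0.001, 2.127]
wrist_force: [-0.3, 0.0, 0.8]
opening: 0.0298
```

```bash
cat > look.py <<'E'
import sys
from m import *
T=eyes.camera('top');S=eyes.camera('side')
n=sys.argv[1]; b=list(map(int,sys.argv[2:10])) if len(sys.argv)>2 else None
save(T,'t'+n+'.png',b[:4],5);save(S,'s'+n+'.png',b[4:],5)
s=telemetry.read_state();print({k:s[k] for k in ('time','eef_pos','ee_rot','wrist_force','opening','joint_positions')})
E
python3 look.py 4 270 140 400 260 240 120 370 230; python3 -c "
from m import *
print(go(.5487,-.038,.077,2.13))"
```

```text
{'time': 3.3, 'eef_pos': array([ 0.5484, -0.0376,  0.1609]), 'ee_rot': array([ 3.1412, -0.0003,  2.1292]), 'wrist_force': array([-0.2345,  0.0758,  0.0459]), 'opening': 0.029962553552386372, 'joint_positions': array([-0.2082,  0.4601,  1.5703,  0.0006,  1.1111, -0.7669])}
(array([-0.5, -0. , 83.9]), np.float64(-0.001))
```

View pics/s4.png

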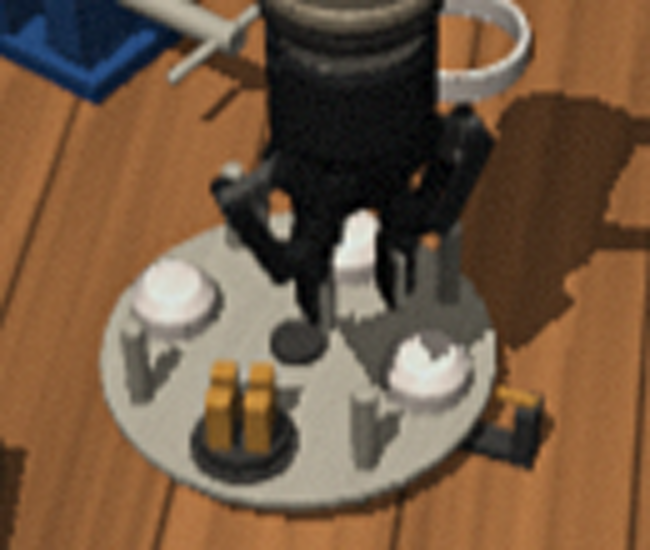

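View pics/t4.png

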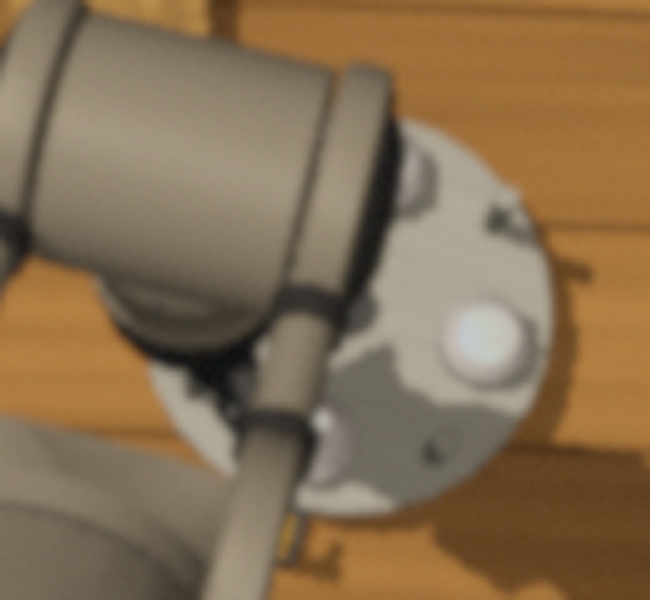

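arm_command(
  rows=[
    [0.3,[0,0,15],0],
    [0.3,[0,0,30],0],
    [0.3,[0,0,45],0],
    [0.3,[0,0,60],0],
    [0.3,[0,0,75],0],
    [0.3,[0,0,84],0],
    [0.3,[0,0,84],0],
    [0.4,[0,0,84],0],
    [0.4,[0,0,84],0],
  ],
)

```text
time: 4.05
eef_pos: [0.5491, -0.0371, 0.0782]
ee_rot: [3.14, 0.001, 2.13]
wrist_force: [-1.1, 0.6, 1.0]
opening: 0.0256
```

```bash
python3 look.py 5 270 140 400 260 240 120 370 230; cat > e.py <<'E'
from m import *
q=[.5974,-.116,-.2265]
s=telemetry.read_state()
for k in range(0,19):
    th=q[2]+np.pi*.75+np.pi/2*k/18
    print(k,*go(q[0]+.092*np.cos(th),q[1]+.092*np.sin(th),.077,th,s))
E
python3 e.py
```

```text
{'time': 4.15, 'eef_pos': array([ 0.5491, -0.0375,  0.0781]), 'ee_rot': array([3.1397, 0.0011, 2.1296]), 'wrist_force': array([-0.1143, -0.407 ,  0.3967]), 'opening': 0.02563820516069801, 'joint_positions': array([-0.2077,  0.5641,  1.658 ,  0.0007,  0.9173, -0.7669])}
0 [-0.2 -0.7  1.1] -0.0
1 [-0.5 -8.7  1. ] -0.087
2 [ -1.6 -16.6   1. ] -0.175
3 [ -3.3 -24.5   1. ] -0.262
4 [ -5.7 -32.1   1. ] -0.349
5 [ -8.8 -39.6   1. ] -0.436
6 [-12.5 -46.7   1. ] -0.524
7 [-16.8 -53.4   1. ] -0.611
8 [-21.7 -59.8   1. ] -0.698
9 [-27.1 -65.7   1. ] -0.786
10 [-33.1 -71.1   1. ] -0.873
11 [-39.4 -76.    1. ] -0.96
12 [-46.2 -80.3   1. ] -1.047
13 [-53.3 -84.    1. ] -1.135
14 [-60.7 -87.1   1. ] -1.222
15 [-68.4 -89.5   1. ] -1.309
16 [-76.2 -91.3   1. ] -1.396
17 [-84.2 -92.3   1. ] -1.484
18 [-92.2 -92.7   1. ] -1.571
```

View pics/s5.png

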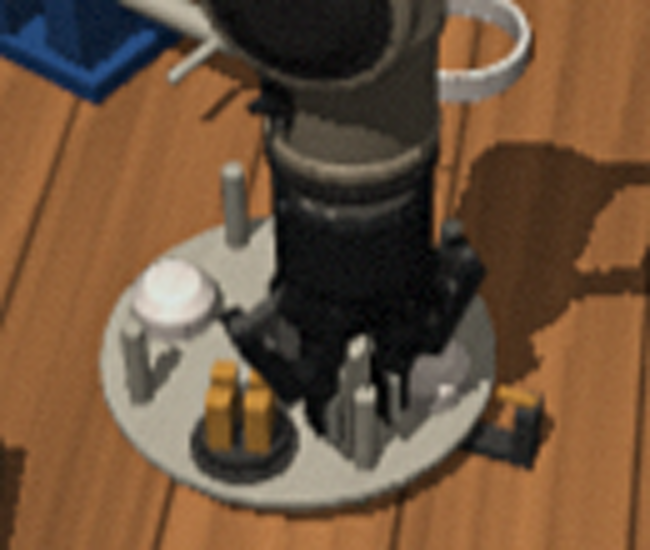

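```bash
python3 - <<'E'
from m import *
S=eyes.camera('side')
s=telemetry.read_state();R=Ro.from_euler('xyz',s['ee_rot'])
for v in [(0,0,0),(0,.0128,.008),(0,-.0128,.008),(.011,.0128,.008),(-.011,.0128,.008),(.011,-.0128,.008),(-.011,-.0128,.008),(0,0.0128,-.011),(0,-0.0128,-.011)]:
    X=s['eef_pos']+R.apply(v);p=proj(S,X)[0];print(v,X,((p-[240,120])*5+2))
for z in(.038,.095):print((proj(S,[.5487,-.038,z])[0]-[240,120])*5+2)
f=S['frame'][150:220,290:335,::-1];cv2.imwrite('pics/s6.png',cv2.resize(f,None,fx=12,fy=8,interpolation=cv2.INTER_CUBIC))
E
```

```text
(0, 0, 0) [ 0.549  -0.0376  0.0779] [357.6998 412.3185]
(0, 0.0128, 0.008) [ 0.5599 -0.0308  0.0699] [335.1258 430.2897]
(0, -0.0128, 0.008) [ 0.5382 -0.0444  0.0699] [380.3948 414.875 ]
(0.011, 0.0128, 0.008) [ 0.5541 -0.0215  0.0699] [343.7137 445.0842]
(-0.011, 0.0128, 0.008) [ 0.5657 -0.0401  0.07  ] [326.6444 415.6788]
(0.011, -0.0128, 0.008) [ 0.5323 -0.035   0.0699] [389.2114 429.481 ]
(-0.011, -0.0128, 0.008) [ 0.544  -0.0537  0.0699] [371.6869 400.4491]
(0, 0.0128, -0.011) [ 0.5598 -0.0308  0.0889] [334.515  405.8103]
(0, -0.0128, -0.011) [ 0.5381 -0.0444  0.0889] [380.3755 390.3494]
[359.1864 461.8011]
[358.0677 389.5236]
```

View pics/s6.png

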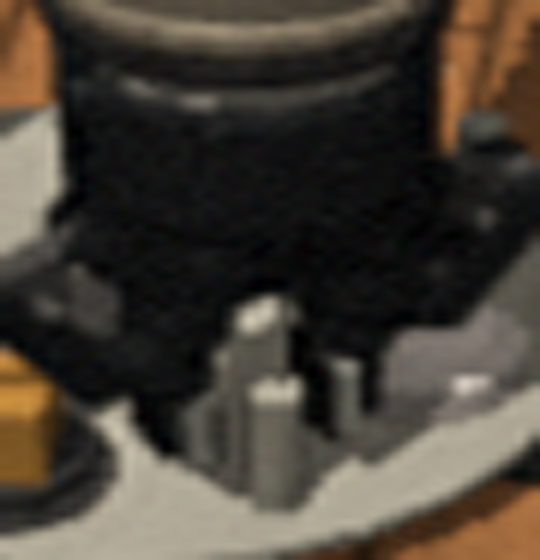

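arm_command(
  rows=[
    [0.5,[0,-1,0],0],
    [0.5,[-0.5,-8.7,0],-0.087],
    [0.5,[-1.6,-16.6,0],-0.175],
    [0.5,[-3.3,-24.5,0],-0.262],
    [0.5,[-5.7,-32,0],-0.35],
    [0.5,[-8.8,-39.6,0],-0.436],
    [0.5,[-12.5,-46.7,0],-0.524],
    [0.5,[-16.8,-53.4,0],-0.611],
    [0.5,[-21.7,-59.8,0],-0.7],
    [0.5,[-27,-65.7,0],-0.786],
    [0.5,[-33,-71,0],-0.873],
    [0.5,[-39.4,-76,0],-0.96],
    [0.5,[-46.2,-80.3,0],-1.047],
    [0.5,[-53.3,-84,0],-1.135],
    [0.5,[-60.7,-87,0],-1.22],
    [0.5,[-68.4,-89.5,0],-1.31],
    [0.5,[-76.2,-91.3,0],-1.4],
    [0.5,[-84.2,-92.3,0],-1.484],
    [0.5,[-92.2,-92.7,0],-1.571],
    [0.5,[-92.2,-92.7,0],-1.571],
  ],
)

```text
time: 5.87
eef_pos: [0.52, -0.1662, 0.0782]
ee_rot: [-3.139, 0.003, -2.581]
wrist_force: [-0.4, 0.3, 0.7]
opening: 0.0217
```

```bash
python3 look.py 7 270 140 400 260 240 120 370 230
```

```text
{'time': 5.9667, 'eef_pos': array([ 0.5191, -0.1649,  0.078 ]), 'ee_rot': array([-3.1406,  0.0018, -2.5861]), 'wrist_force': array([-0.8568, -0.053 , -0.1509]), 'opening': 0.02131823900490746, 'joint_positions': array([-0.449 ,  0.5561,  1.6742,  0.0013,  0.9094, -2.5761])}
```

View pics/s7.png

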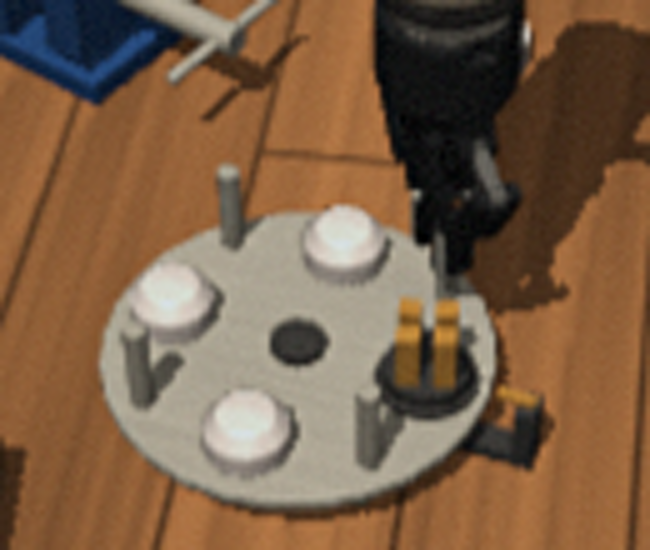

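arm_command(
  rows=[
    [0.4,[0,0,-5],0],
    [0.4,[0,0,-25],0],
    [0.4,[0,0,-50],0],
    [0.4,[0,0,-80],0],
    [0,[0,0,-110],0],
    [-0.3,[0,0,-130],0],
    [-0.3,[0,0,-140],0],
    [-0.3,[0,0,-140],0],
  ],
)

```text
time: 6.63
eef_pos: [0.5197, -0.165, 0.2205]
ee_rot: [-3.137, 0.004, -2.587]
wrist_force: [0.4, -0.2, 0.0]
opening: 0.0555
```

```bash
cat > g.py <<'E'
from m import *
from scipy.optimize import least_squares
T=eyes.camera('top');S=eyes.camera('side')
save(T,'t8.png',(165,225,215,270),12);save(S,'s8.png',(310,300,360,350),12)
save(T,'t9.png',(280,150,400,260),6);save(S,'s9.png',(290,150,370,230),8)
c=lambda x,y:np.array([240+(x+.5)/4-.5,250+(y+.5)/4-.5])
P=[atz(S,c(*p),.1)[:2] for p in [(377,238),(400,262),(375,285),(350,258)]]
P=np.array(P);print(P,P.mean(0))
for i in range(4):
    d=P[(i+1)%4]-P[i];print(np.linalg.norm(d),np.degrees(np.arctan2(d[1],d[0]))%90)
E
python3 g.py
```

```text
[[0.4596 0.2631]
 [0.4468 0.2746]
 [0.458  0.2885]
 [0.472  0.2758]] [0.4591 0.2755]
0.01718701554999269 48.19886195426844
0.01786352009823004 51.292370951631646
0.018876166118956973 47.82316637969426
0.01772853603753676 45.85600597602914
```

View pics/t8.png

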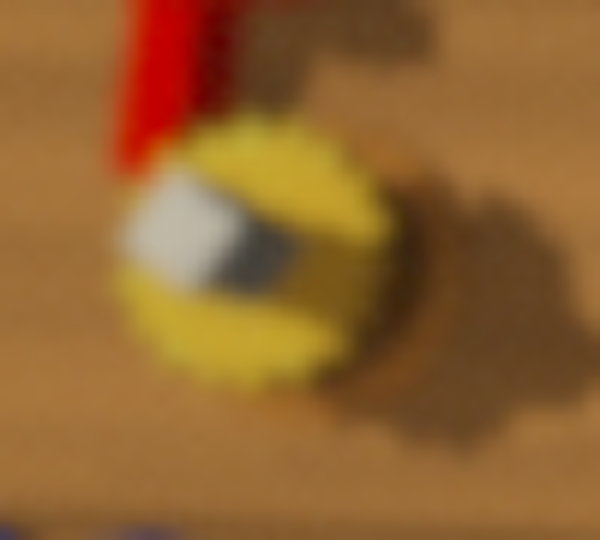

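View pics/s8.png

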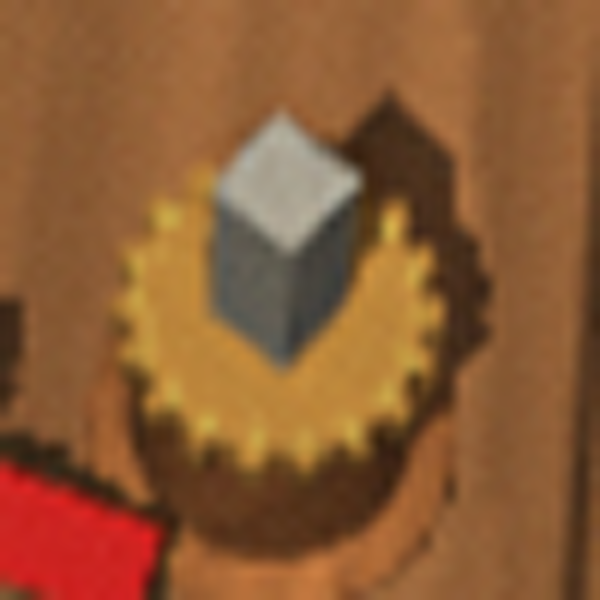

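View pics/t9.png

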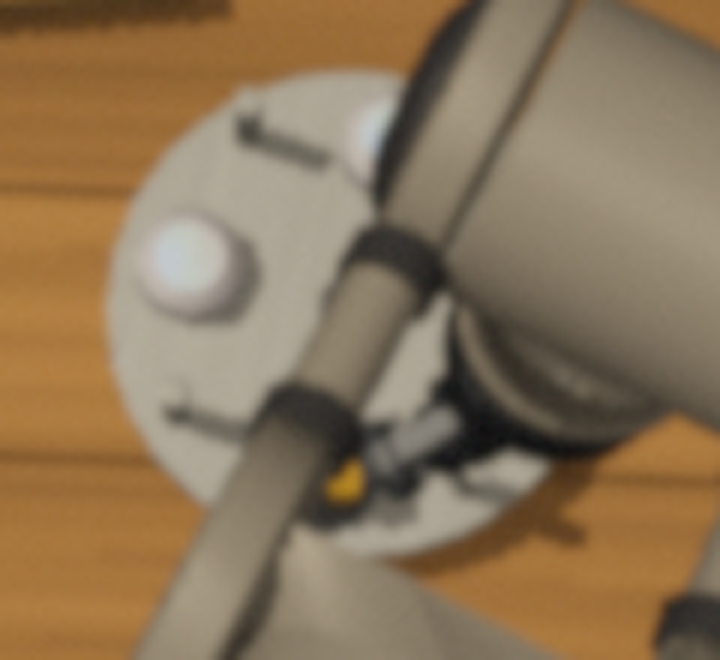

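View pics/s9.png

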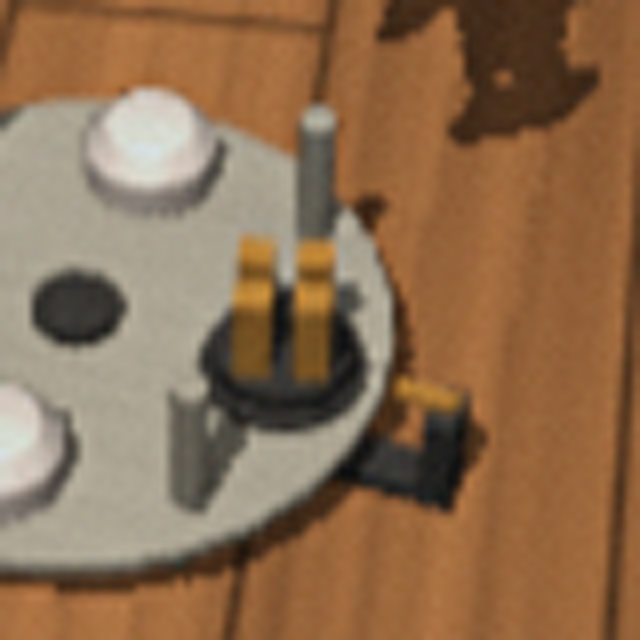

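```bash
python3 - <<'E'
from m import *
T=eyes.camera('top');S=eyes.camera('side')
for nm,cam,o,pts in [('S',S,(310,300),[(283,110),(360,183),(290,255),(217,180)]),('T',T,(165,225),[(168,168),(250,222),(190,293),(118,240)])]:
    P=np.array([atz(cam,np.array(o)+(np.array(p)+.5)/12-.5,.1)[:2] for p in pts]);print(nm,P.mean(0))
    for i in range(4):
        d=P[(i+1)%4]-P[i];print(np.linalg.norm(d),np.degrees(np.arctan2(d[1],d[0]))%90)
# shank bottom S corner line: disc centre estimates
print(go(.4595,.2755,.18,np.radians(138)))
E
```

```text
S [0.4591 0.2753]
0.018241721213641638 51.04233805250672
0.017677357844003958 54.3721618052343
0.01785096843784275 49.26864422562679
0.017154371550923954 55.81093524536709
T [0.4601 0.2754]
0.02061832553271893 59.60485231584957
0.018274005278754224 54.20057816768673
0.018744157280209957 56.89639643480093
0.017307917091475656 60.180914995436346
(array([-182.2,  404.6,   37. ]), np.float64(1.288))
```

arm_command(
  rows=[
    [-0.3,[-6,14,0],0.04],
    [-0.3,[-19,42,0],0.12],
    [-0.3,[-34,76,0],0.22],
    [-0.3,[-49,110,0],0.32],
    [-0.3,[-64,144,0],0.42],
    [-0.3,[-80,178,0],0.52],
    [-0.3,[-95,212,5],0.62],
    [-0.3,[-111,246,10],0.72],
    [-0.3,[-126,280,15],0.82],
    [-0.3,[-141,314,20],0.92],
    [-0.3,[-156,346,25],1.02],
    [-0.3,[-168,374,30],1.12],
    [-0.3,[-178,396,36],1.2],
    [-0.3,[-182,404.6,37],1.2],
    [-0.3,[-182,404.6,37],1.2],
  ],
)

```text
time: 8.08
eef_pos: [0.4581, 0.2767, 0.1782]
ee_rot: [-3.14, -0.004, 2.501]
wrist_force: [-0.3, -0.8, 0.2]
opening: 0.0552
```

```bash
cat > g2.py <<'E'
from m import *
T=eyes.camera('top');S=eyes.camera('side')
save(T,'t10.png',(295,160,385,255),8);save(S,'s10.png',(290,150,370,230),8)
save(S,'s11.png',(290,260,390,350),7)
s=telemetry.read_state();print({k:s[k] for k in ('time','eef_pos','ee_rot','wrist_force','opening','joint_positions')})
print(go(.4595,.2754,.068,np.radians(143)))
E
python3 g2.py
```

```text
{'time': 8.1833, 'eef_pos': array([0.4591, 0.2746, 0.1792]), 'ee_rot': array([-3.1405, -0.0022,  2.499 ]), 'wrist_force': array([ 0.5945, -0.7987, -0.2496]), 'opening': 0.05559395868056282, 'joint_positions': array([ 0.395 ,  0.4165,  1.5861,  0.0014,  1.141 , -0.5338])}
(array([ -0.1,   1. , 111.2]), np.float64(0.003))
```

View pics/t10.png

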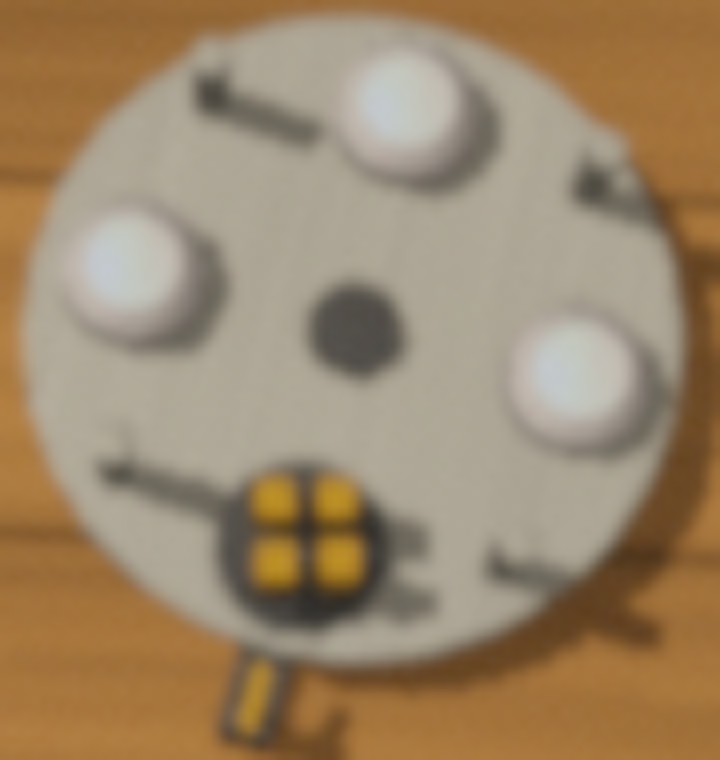

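View pics/s10.png

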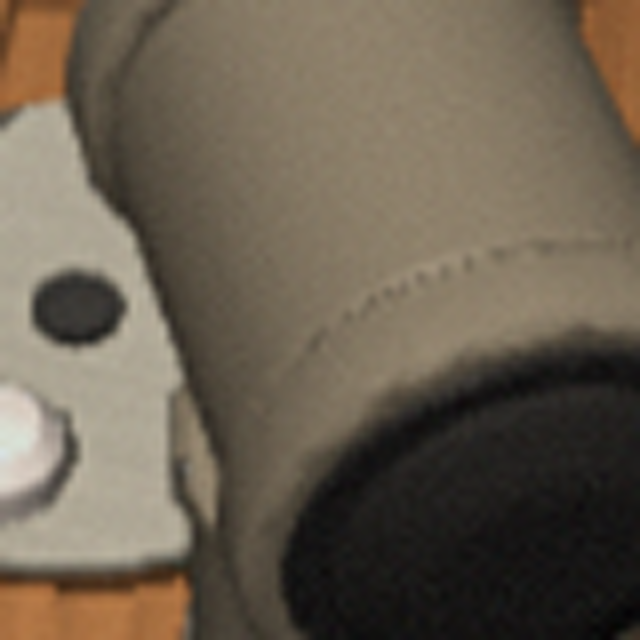

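View pics/s11.png

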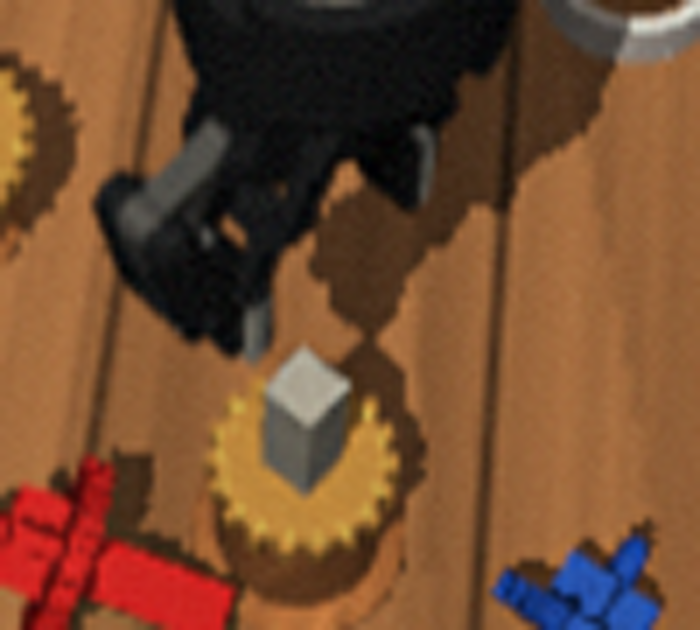

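arm_command(
  rows=[
    [-0.3,[0,1,25],0],
    [-0.3,[0,1,55],0],
    [-0.3,[0,1,85],0],
    [-0.3,[0,1,104],0],
    [-0.3,[0,1,111],0],
    [-0.3,[0,1,111],0],
    [0,[0,1,111],0],
    [0.3,[0,1,111],0],
    [0.6,[0,1,111],0],
    [1,[0,1,111],0],
    [1,[0,1,111],0],
    [1,[0,1,111],0],
    [1,[0,1,111],0],
    [1,[0,1,111],0],
  ],
  newtons=60,
)

```text
time: 9.35
eef_pos: [0.4605, 0.2757, 0.0699]
ee_rot: [3.14, -0.0, 2.499]
wrist_force: [0.2, -2.9, 7.2]
opening: 0.0174
```

```bash
cat > g3.py <<'E'
from m import *
T=eyes.camera('top');S=eyes.camera('side')
save(S,'s12.png',(290,260,390,350),7)
s=telemetry.read_state();print({k:s[k] for k in ('time','eef_pos','ee_rot','wrist_force','opening','joint_positions')})
c=lambda x,y:np.array([295+(x+.5)/8-.5,160+(y+.5)/8-.5])
P=np.array([atz(T,c(*p),.085)[:2] for p in [(275,500),(337,500),(340,562),(275,562)]]);print(P,P.mean(0))
for i in range(4):
    d=P[(i+1)%4]-P[i];print(np.linalg.norm(d),(np.degrees(np.arctan2(d[1],d[0]))+45)%90-45)
c=lambda x,y:np.array([290+(x+.5)/8-.5,150+(y+.5)/8-.5])
# s9 block tops centres
P=np.array([atz(S,c(*p),.085)[:2] for p in [(257,250),(317,250),(314,292),(252,292)]]);print(P,P.mean(0))
for i in range(4):
    d=P[(i+1)%4]-P[i];print(np.linalg.norm(d),(np.degrees(np.arctan2(d[1],d[0]))+45)%90-45)
E
python3 g3.py
```

```text
{'time': 9.45, 'eef_pos': array([0.4605, 0.2757, 0.0699]), 'ee_rot': array([ 3.1402, -0.0002,  2.4995]), 'wrist_force': array([-0.3309, -1.3242,  6.6498]), 'opening': 0.017022612052835766, 'joint_positions': array([ 0.3961,  0.5567,  1.7033,  0.0011,  0.8805, -0.5333])}
[[ 0.5292 -0.0888]
 [ 0.5299 -0.1083]
 [ 0.5102 -0.1097]
 [ 0.5095 -0.0894]] [ 0.5197 -0.099 ]
0.019535499508608885 2.0688413379490243
0.019673260838203924 4.189170388579242
0.02040164840003633 2.0653542735044823
0.01965903574982928 1.6658473562614233
[[ 0.5307 -0.1099]
 [ 0.5109 -0.1125]
 [ 0.5098 -0.0932]
 [ 0.53   -0.0905]] [ 0.5204 -0.1015]
0.0199830558286309 7.441571913544948
0.01935625701438529 3.474484253152866
0.02041292821866661 7.459341094226737
0.019397043941164357 2.2089457997755773
```

View pics/s12.png

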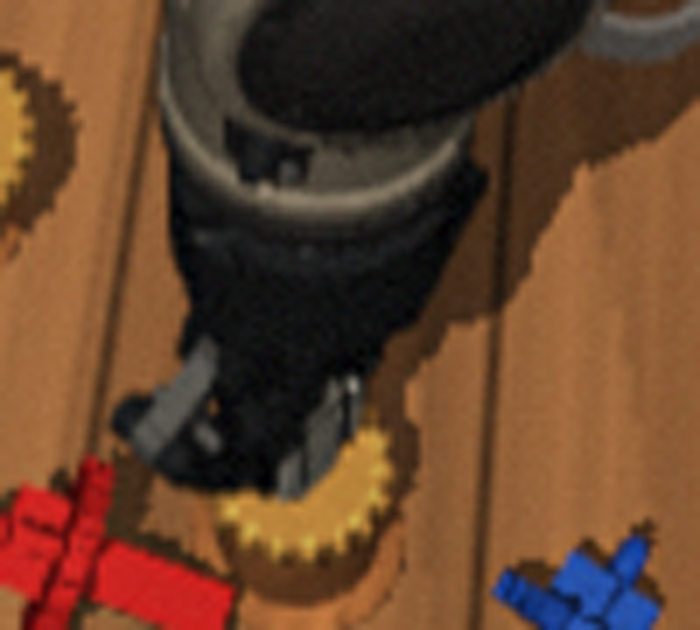

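arm_command(
  rows=[
    [1,[0,0,-5],0],
    [1,[0,0,-20],0],
    [1,[0,0,-40],0],
    [1,[0,0,-70],0],
    [1,[0,0,-90],0],
    [1,[0,0,-100],0],
    [1,[0,0,-100],0],
  ],
  newtons=80,
)

```text
time: 10.03
eef_pos: [0.4615, 0.2761, 0.1725]
ee_rot: [3.136, 0.002, 2.5]
wrist_force: [0.8, -0.3, -1.6]
opening: 0.0171
```

```bash
cat > g4.py <<'E'
from m import *
T=eyes.camera('top');S=eyes.camera('side')
save(S,'s13.png',(280,230,400,350),6)
s=telemetry.read_state();print({k:s[k] for k in ('time','eef_pos','ee_rot','wrist_force','opening','joint_positions')})
print(go(.520,-.100,.168,np.radians(183.5)))
E
python3 g4.py
```

```text
{'time': 10.1333, 'eef_pos': array([0.46  , 0.2754, 0.1693]), 'ee_rot': array([ 3.1408, -0.0006,  2.4995]), 'wrist_force': array([-0.0705,  0.5593, -1.7623]), 'opening': 0.017004796734278516, 'joint_positions': array([ 0.396 ,  0.4278,  1.5983,  0.001 ,  1.1151, -0.5331])}
(array([-272.9, -264.7,    1. ]), np.float64(-0.703))
```

View pics/s13.png

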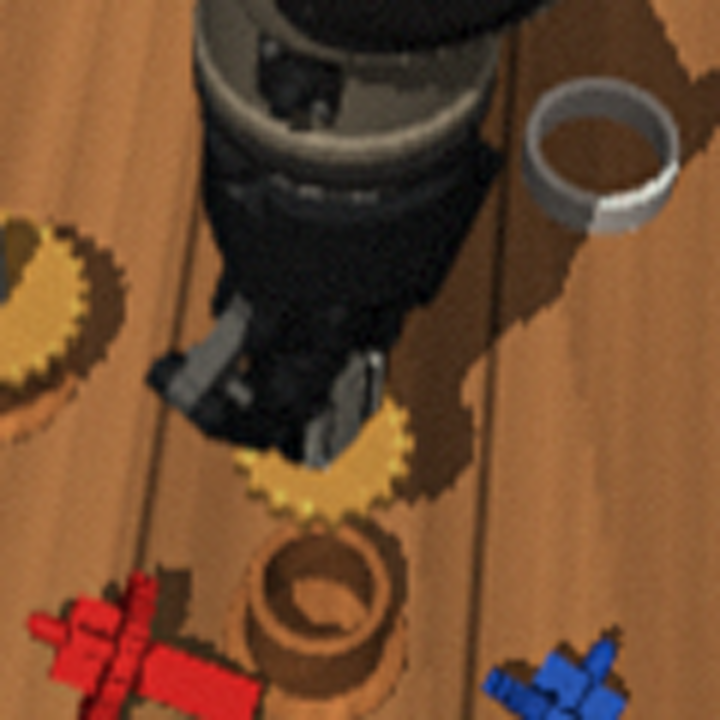

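arm_command(
  rows=[
    [1,[-9,-9,0],-0.03],
    [1,[-27,-26,0],-0.09],
    [1,[-50,-48,0],-0.15],
    [1,[-75,-73,0],-0.22],
    [1,[-100,-97,0],-0.29],
    [1,[-126,-122,0],-0.36],
    [1,[-151,-147,0],-0.43],
    [1,[-176,-171,0],-0.5],
    [1,[-201,-195,0],-0.57],
    [1,[-226,-219,0],-0.64],
    [1,[-247,-240,0],-0.69],
    [1,[-264,-256,0],-0.7],
    [1,[-273,-265,0],-0.703],
    [1,[-273,-265,1],-0.703],
    [1,[-273,-265,1],-0.703],
  ],
)

```text
time: 11.38
eef_pos: [0.5191, -0.0999, 0.1665]
ee_rot: [3.139, -0.003, -3.082]
wrist_force: [0.4, 0.6, -1.9]
opening: 0.017
```

```bash
cat > g5.py <<'E'
from m import *
import sys
n=sys.argv[1]
T=eyes.camera('top');S=eyes.camera('side')
save(S,'s%s.png'%n,(280,140,370,220),8);save(T,'t%s.png'%n,(280,150,390,260),6)
s=telemetry.read_state();print({k:s[k] for k in ('time','eef_pos','ee_rot','wrist_force','moment','opening','joint_positions')})
R=Ro.from_euler('xyz',s['ee_rot'])
for nm,v in [('tip',.0549),('origin',.0249),('disctop',.0169)]:
    X=s['eef_pos']+R.apply([0,0,v]); print(nm,X,(proj(S,X)[0]-[280,140]+.5)*8-.5,(proj(T,X)[0]-[280,150]+.5)*6-.5)
E
python3 g5.py 14
```

```text
{'time': 11.4833, 'eef_pos': array([ 0.5193, -0.0989,  0.1672]), 'ee_rot': array([ 3.1394, -0.0016, -3.08  ]), 'wrist_force': array([0.3257, 0.589 , 0.2046]), 'moment': array([0.0092, 0.034 , 0.0353]), 'opening': 0.01701780188776681, 'joint_positions': array([-0.3341,  0.4188,  1.6197,  0.0015,  1.1054, -1.9671])}
tip [ 0.5192 -0.0988  0.1123] [368.7862 298.7699] [322.2383 449.6975]
origin [ 0.5192 -0.0989  0.1423] [370.0547 232.097 ] [325.7877 438.4751]
disctop [ 0.5193 -0.0989  0.1503] [370.4022 213.8502] [326.7703 435.3684]
```

View pics/s14.png

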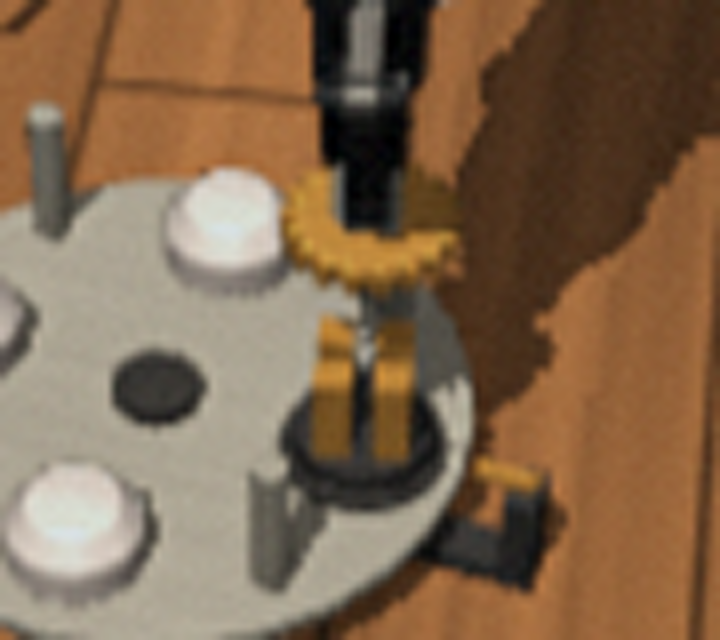

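View pics/t14.png

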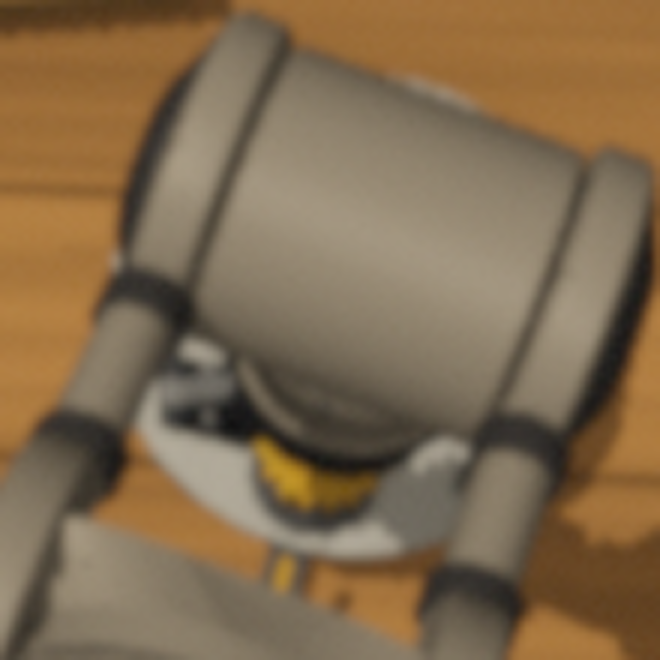

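```bash
cat > fit.py <<'E'
from m import *
from scipy.optimize import minimize
T=eyes.camera('top');S=eyes.camera('side')
def brass(img):
    h=cv2.cvtColor(img,cv2.COLOR_BGR2HSV).astype(int)
    return h
def fithub(c,png,org,sc,z0=.053,name='',roi=None):
    im=cv2.imread('pics/'+png);h=cv2.cvtColor(im,cv2.COLOR_BGR2HSV)
    m=cv2.inRange(h,(12,150,60),(32,255,255))
    if roi is not None:
        mm=np.zeros_like(m);mm[roi[1]:roi[3],roi[0]:roi[2]]=255;m&=mm
    cv2.imwrite('pics/m_'+png,m)
    m=cv2.GaussianBlur(m.astype(np.float32)/255,(0,0),3)
    def render(q):
        out=np.zeros(m.shape,np.uint8)
        cy,sy=np.cos(q[2]),np.sin(q[2])
        for sx in(-1,1):
            for s2 in(-1,1):
                V=[]
                for dx in(4,16):
                    for dy in(4,16):
                        for z in(z0,.085):
                            a,b=sx*dx,s2*dy
                            V.append([q[0]+(a*cy-b*sy)/1e3,q[1]+(a*sy+b*cy)/1e3,z])
                p=(proj(c,V)-np.array(org)+.5)*sc-.5
                hull=cv2.convexHull(p.astype(np.float32)).reshape(-1,2)
                cv2.fillConvexPoly(out,np.round(hull*16).astype(np.int32),255,shift=4)
        return cv2.GaussianBlur(out.astype(np.float32)/255,(0,0),3)
    best=None
    for x in(.518,.521):
      for yw in(0,.08):
        f=minimize(lambda q:((render([q[0]/1e3,q[1]/1e3,q[2]/50])-m)**2).sum(),[x*1e3,-100,yw*50],method='Nelder-Mead',options=dict(initial_simplex=[[x*1e3,-100,yw*50],[x*1e3+2,-100,yw*50],[x*1e3,-98,yw*50],[x*1e3,-100,yw*50+3]]))
        if best is None or f.fun<best.fun:best=f
    print(name,best.x[:2],np.degrees(best.x[2]/50),best.fun,(m**2).sum())
if __name__=='__main__':
    fithub(T,'t10.png',(295,160),8,.085-.032,'T',(200,420,420,640))
    fithub(S,'s9.png',(290,150),8,.085-.034,'S',(200,220,350,400))
E
python3 fit.py
```

```text
T [520.5471 -99.6459] 2.8363998006651614 760.7778930664062 8231.458
S [ 520.3826 -100.0429] 4.956276709833246 481.11553955078125 8015.6953
```

```bash
cat > st.py <<'E'
from m import *
A=[];F=[];G=[]
for i in range(6):
    eyes.camera('side');s=telemetry.read_state();A.append(s['eef_pos']);F.append(s['wrist_force']);G.append(s['ee_rot'])
A=np.array(A);print(A,A.mean(0),np.mean(F,0),np.array(G)[:,2]);m=A.mean(0)
s['eef_pos']=m
print(go(.5211,-.0998,.142,np.radians(183.8)),s['time'])
E
python3 st.py
```

```text
[[ 0.5198 -0.099   0.1679]
 [ 0.5198 -0.0992  0.168 ]
 [ 0.5199 -0.0994  0.168 ]
 [ 0.5199 -0.0996  0.1681]
 [ 0.5199 -0.0998  0.1681]
 [ 0.5199 -0.0999  0.1681]] [ 0.5199 -0.0995  0.168 ] [-0.0688 -0.3085 -1.1954] [-3.0792 -3.0793 -3.0794 -3.0797 -3.0799 -3.0802]
(array([-1.2,  0. , 26.1]), np.float64(-0.005)) 11.8833
```

arm_command(
  rows=[
    [1,[-1.2,0,5],0],
    [1,[-1.2,0,12],0],
    [1,[-1.2,0,18],0],
    [1,[-1.2,0,23],0],
    [1,[-1.2,0,23],0],
    [1,[-1.2,0,23],0],
    [1,[-1.2,0,23],0],
    [1,[-1.2,0,23],0],
  ],
)

```text
time: 12.55
eef_pos: [0.5213, -0.0999, 0.1453]
ee_rot: [3.141, 0.001, -3.08]
wrist_force: [0.1, 0.7, -0.8]
opening: 0.0172
```

```bash
python3 g5.py 15
```

```text
{'time': 12.65, 'eef_pos': array([ 0.5213, -0.0999,  0.1454]), 'ee_rot': array([ 3.1409,  0.0009, -3.0801]), 'wrist_force': array([ 0.4903, -0.0111, -1.927 ]), 'moment': array([ 0.0053, -0.0007, -0.0264]), 'opening': 0.017062718920801332, 'joint_positions': array([-0.3344,  0.4463,  1.6434,  0.0011,  1.0513, -1.9671])}
tip [ 0.5213 -0.0999  0.0905] [361.6871 342.6103] [322.6195 452.3583]
origin [ 0.5213 -0.0999  0.1205] [363.0118 277.9825] [325.997  441.6414]
disctop [ 0.5213 -0.0999  0.1285] [363.3746 260.3022] [326.9313 438.6769]
```

View pics/s15.png

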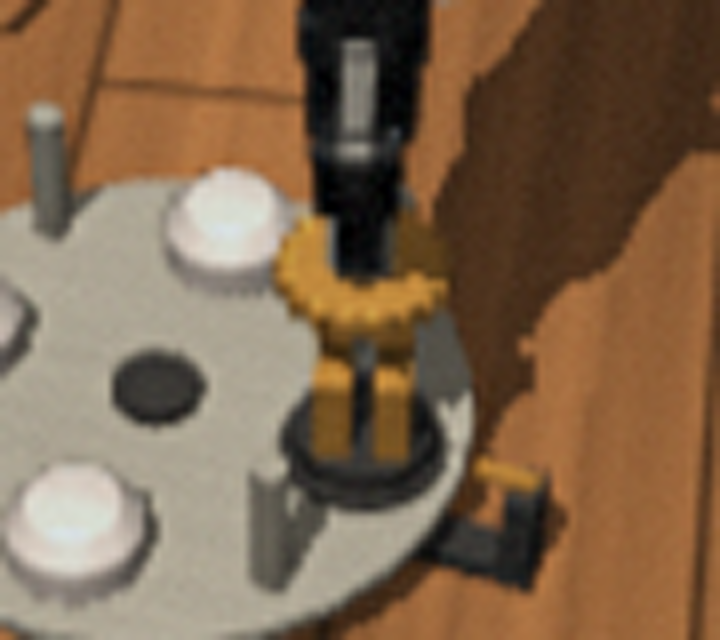

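arm_command(
  rows=[
    [1,[0,0,3],0],
    [1,[0,0,6],0],
    [1,[0,0,9],0],
    [1,[0,0,11],0],
    [1,[0,0,13],0],
    [1,[0,0,13],0],
  ],
)

```text
time: 13.15
eef_pos: [0.521, -0.0998, 0.1318]
ee_rot: [3.141, -0.0, -3.08]
wrist_force: [0.3, -0.6, -1.7]
opening: 0.0167
```

```bash
python3 g5.py 16
```

```text
{'time': 13.25, 'eef_pos': array([ 0.5213, -0.0999,  0.1322]), 'ee_rot': array([ 3.1408,  0.0006, -3.0802]), 'wrist_force': array([-0.4425, -0.4801, -0.9192]), 'moment': array([ 0.0119, -0.0286,  0.0097]), 'opening': 0.017060205053045615, 'joint_positions': array([-0.3343,  0.4626,  1.6586,  0.0011,  1.0202, -1.9671])}
tip [ 0.5213 -0.0999  0.0773] [361.2686 370.1188] [321.1591 456.972 ]
origin [ 0.5213 -0.0999  0.1073] [362.5489 306.6047] [324.4593 446.5039]
disctop [ 0.5213 -0.0999  0.1153] [362.8994 289.2333] [325.3718 443.6096]
```

View pics/s16.png

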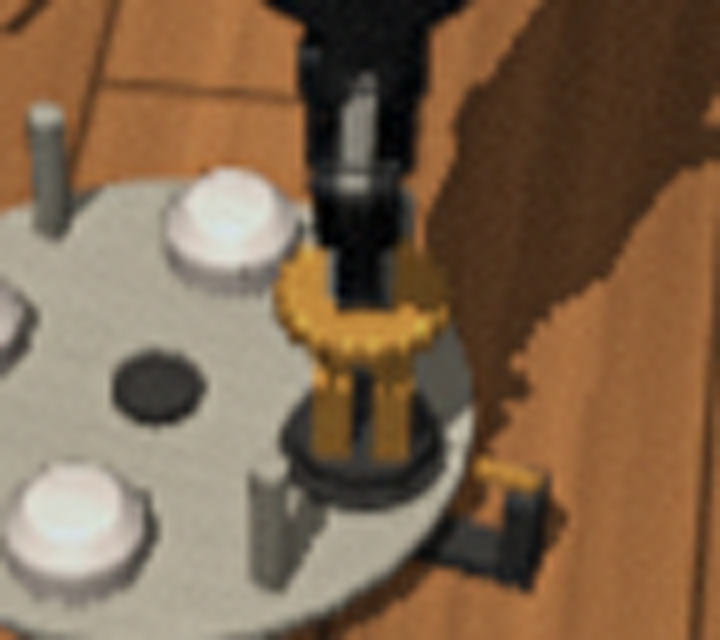

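arm_command(
  rows=[
    [1,[0,0,3],0],
    [1,[0,0,6],0],
    [1,[0,0,8],0],
    [1,[0,0,10],0],
    [1,[0,0,12],0],
    [1,[0,0,14],0],
    [1,[0,0,14],0],
  ],
)

```text
time: 13.83
eef_pos: [0.521, -0.0998, 0.1178]
ee_rot: [3.141, -0.0, -3.08]
wrist_force: [-0.2, -0.3, -2.7]
opening: 0.0174
```

```bash
python3 g5.py 17
```

```text
{'time': 13.9333, 'eef_pos': array([ 0.5212, -0.0998,  0.1181]), 'ee_rot': array([ 3.1407,  0.0002, -3.0802]), 'wrist_force': array([ 0.4594, -0.0705, -1.709 ]), 'moment': array([-0.0208,  0.1314, -0.0182]), 'opening': 0.016772509234584978, 'joint_positions': array([-0.3343,  0.4807,  1.6741,  0.0011,  0.9869, -1.9671])}
tip [ 0.5212 -0.0998  0.0632] [361.0515 399.3132] [319.5229 461.9967]
origin [ 0.5212 -0.0998  0.0932] [362.2848 336.9633] [322.7417 451.7873]
disctop [ 0.5212 -0.0998  0.1012] [362.6223 319.9146] [323.6312 448.9659]
```

View pics/s17.png

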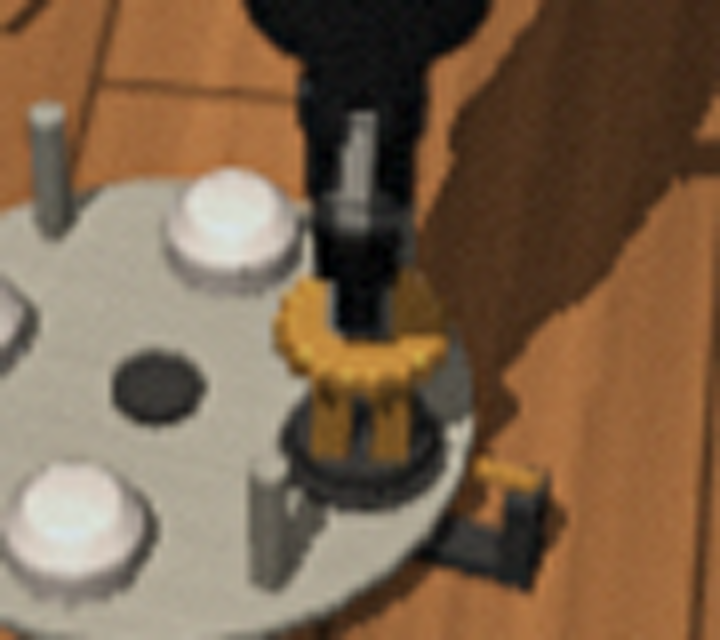

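arm_command(
  rows=[
    [1,[0,0,2],0],
    [1,[0,0,4],0],
    [1,[0,0,6],0],
    [1,[0,0,8],0],
    [1,[0,0,9],0],
    [1,[0,0,10],0],
    [1,[0,0,11],0],
    [1,[0,0,12],0],
    [1,[0,0,13],0],
    [1,[0,0,14],0],
    [1,[0,0,15],0],
    [1,[0,0,15],0],
    [1,[0,0,15],0],
  ],
)

```text
time: 15.02
eef_pos: [0.5213, -0.0999, 0.1035]
ee_rot: [3.141, 0.001, -3.08]
wrist_force: [-3.0, -0.2, 6.9]
opening: 0.0172
```

```bash
python3 g5.py 18;python3 st.py
```

```text
{'time': 15.1167, 'eef_pos': array([ 0.5212, -0.0999,  0.1035]), 'ee_rot': array([ 3.1409,  0.0006, -3.0801]), 'wrist_force': array([-3.0196,  0.7084,  6.6725]), 'moment': array([ 0.0974,  0.5252, -0.0006]), 'opening': 0.017205847050833844, 'joint_positions': array([-0.3343,  0.5003,  1.6893,  0.0011,  0.9517, -1.9672])}
tip [ 0.5213 -0.0998  0.0486] [360.1991 428.718 ] [318.1534 466.5571]
origin [ 0.5213 -0.0999  0.0786] [361.4357 367.5665] [321.276  456.6426]
disctop [ 0.5213 -0.0999  0.0866] [361.774  350.8497] [322.1385 453.904 ]
[[ 0.5212 -0.0998  0.1035]
 [ 0.5212 -0.0999  0.1035]
 [ 0.5212 -0.0999  0.1035]
 [ 0.5212 -0.0998  0.1035]
 [ 0.5212 -0.0998  0.1035]
 [ 0.5213 -0.0999  0.1035]] [ 0.5212 -0.0999  0.1035] [-3.0924  0.7033  6.4613] [-3.08   -3.0801 -3.0801 -3.0801 -3.0801 -3.0801]
(array([  0.1,   0.1, -38.5]), np.float64(-0.005)) 15.4167
```

View pics/s18.png

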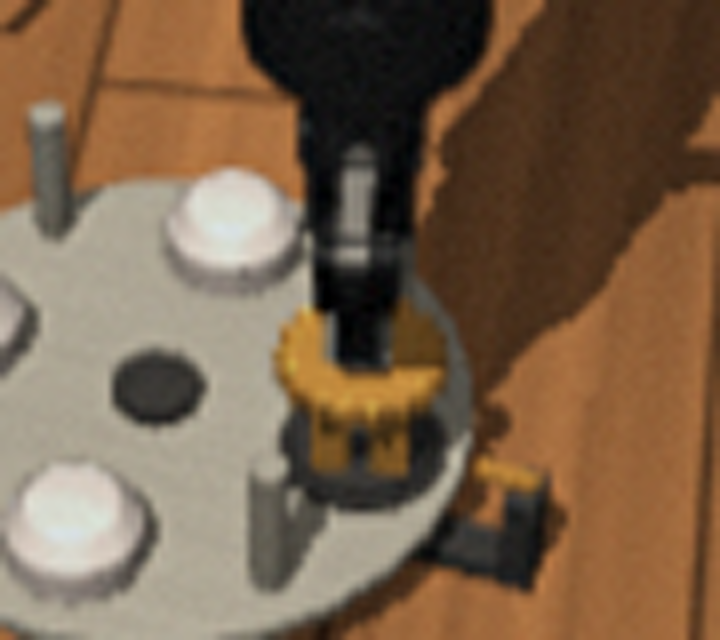

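arm_command(
  rows=[
    [1,[0.4,0,0],0],
    [1,[0.8,0,0],0],
    [1,[0.8,0,1],0],
    [1,[0.8,0,2],0],
    [1,[0.8,0,2],0],
    [1,[0.8,0,2],0],
  ],
)

```text
time: 15.92
eef_pos: [0.5212, -0.1, 0.1022]
ee_rot: [3.141, 0.003, -3.08]
wrist_force: [-0.7, 0.2, 7.2]
opening: 0.0169
```

```bash
python3 st.py | tail -3
```

```text
[ 0.5211 -0.1     0.1022]
 [ 0.5212 -0.1     0.1022]] [ 0.5212 -0.1     0.1022] [-1.1841  1.1257  7.2411] [-3.0801 -3.0801 -3.08   -3.08   -3.08   -3.08  ]
(array([ -0. ,   0.2, -39.8]), np.float64(-0.005)) 16.2167
```

arm_command(
  rows=[
    [1,[0,0,1],0],
    [1,[0,0,2],0],
    [1,[0,0,3],0],
    [1,[0,0,3],0],
    [1,[0,0,3],0],
    [1,[0,0,3],0],
  ],
)

```text
time: 16.72
eef_pos: [0.5212, -0.0999, 0.0999]
ee_rot: [3.142, 0.003, -3.08]
wrist_force: [-3.0, 1.0, 8.8]
opening: 0.0171
```

```bash
python3 st.py | tail -3
```

```text
[ 0.5212 -0.0999  0.0999]
 [ 0.5212 -0.0999  0.0999]] [ 0.5212 -0.1     0.0999] [-3.1635  1.0227  8.6538] [-3.08   -3.08   -3.0799 -3.0799 -3.0799 -3.08  ]
(array([ -0. ,   0.1, -42.1]), np.float64(-0.005)) 17.0167
```

arm_command(
  rows=[
    [1,[0,0,1],0],
    [1,[0,0,2],0],
    [1,[0,0,3],0],
    [1,[0,0,3],0],
    [1,[0,0,3],0],
    [1,[0,0,3],0],
  ],
)

```text
time: 17.52
eef_pos: [0.5213, -0.1, 0.0996]
ee_rot: [-3.141, 0.005, -3.08]
wrist_force: [-8.1, 1.7, 26.8]
opening: 0.0171
```

```bash
python3 st.py | tail -3; python3 g5.py 19
```

```text
[ 0.5213 -0.1     0.0996]
 [ 0.5213 -0.1     0.0996]] [ 0.5213 -0.1     0.0996] [-9.1902  2.4953 26.0514] [-3.0796 -3.0796 -3.0797 -3.0797 -3.0797 -3.0796]
(array([  0. ,   0.1, -42.4]), np.float64(-0.004)) 17.8167
{'time': 17.9167, 'eef_pos': array([ 0.5214, -0.1   ,  0.0996]), 'ee_rot': array([-3.1407,  0.0046, -3.0796]), 'wrist_force': array([-9.3821,  2.3795, 26.3714]), 'moment': array([ 0.4536,  1.8269, -0.0492]), 'opening': 0.016947062057920497, 'joint_positions': array([-0.3344,  0.5039,  1.6964,  0.0012,  0.9367, -1.9679])}
tip [ 0.5216 -0.1     0.0447] [359.1548 436.0092] [318.1843 467.0787]
origin [ 0.5215 -0.1     0.0747] [360.7146 375.2859] [321.1948 457.4958]
disctop [ 0.5214 -0.1     0.0827] [361.1412 358.6865] [322.0263 454.8491]
```

View pics/s19.png

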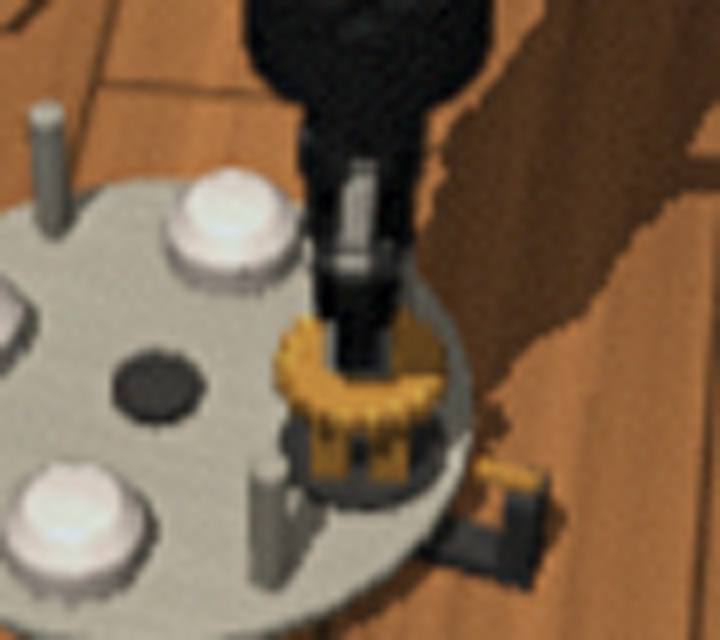

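arm_command(
  rows=[
    [1,[0.5,0,-1],0],
    [1,[0.5,0,-2],0],
    [1,[0.5,0,-2],0],
    [1,[0.5,0,-2],0],
    [1,[0.5,0,-2],0],
    [1,[0.5,0,-2],0],
    [1,[0.5,0,-2],0],
  ],
)

```text
time: 18.5
eef_pos: [0.5211, -0.1, 0.1022]
ee_rot: [-3.14, 0.005, -3.08]
wrist_force: [-2.1, 0.9, 8.0]
opening: 0.0172
```

```bash
python3 st.py | tail -5; python3 g5.py 20
```

```text
[ 0.5211 -0.1     0.1022]
 [ 0.5211 -0.1     0.1022]
 [ 0.5211 -0.1     0.1022]
 [ 0.5211 -0.1     0.1022]] [ 0.5211 -0.1     0.1022] [-2.3536  0.5799  7.1626] [-3.0796 -3.0796 -3.0796 -3.0796 -3.0796 -3.0796]
(array([ -0.2,   0.2, -39.8]), np.float64(-0.004)) 18.8
{'time': 18.9, 'eef_pos': array([ 0.5211, -0.1   ,  0.1022]), 'ee_rot': array([-3.1404,  0.0055, -3.0796]), 'wrist_force': array([-2.802 ,  1.0173,  7.2859]), 'moment': array([0.1832, 0.5782, 0.0176]), 'opening': 0.017407647425711954, 'joint_positions': array([-0.3347,  0.4996,  1.6953,  0.0013,  0.9412, -1.9683])}
tip [ 0.5215 -0.1001  0.0473] [359.7356 430.7348] [318.6014 466.6069]
origin [ 0.5213 -0.1001  0.0773] [361.3948 369.8291] [321.613  457.0556]
disctop [ 0.5212 -0.1     0.0853] [361.8487 353.1789] [322.4448 454.4173]
```

View pics/s20.png

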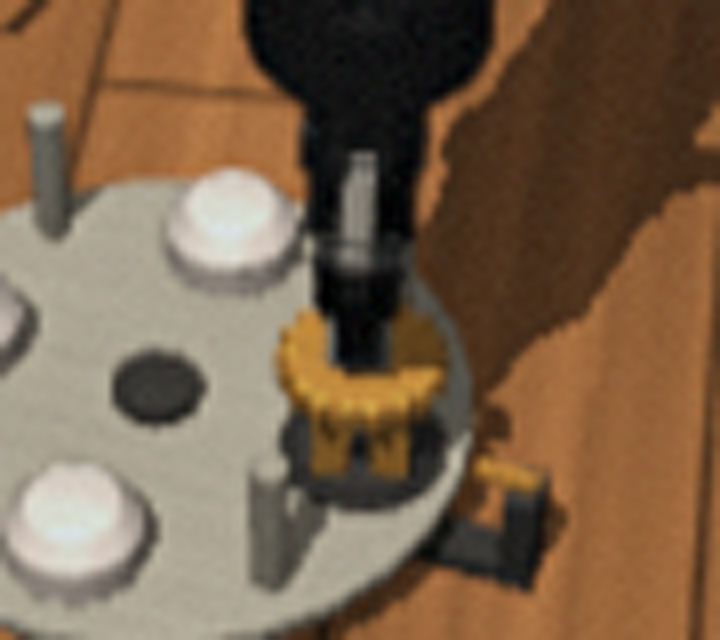

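Stable: about 7.5 mm down, roughly 8 N, gear home. I'm handing in.

```bash
python3 -c "
from rig import r
print(r.hand_in())"
```

```text
the job is handed in; nothing more can be done
None
```

I turned the dial one click counter-clockwise, so the open hub now stands at the pointer. I then took the small gear from its stand, turned it to match the slots and slid it home in the hub. I handed in at about 19 s of the 58 s allowed, with the gear still gripped and pressed down; no verdict was reported.

**Fully home:** I pressed on to the hub's stop. The wrist force jumped from 8.7 to 26 N at a TCP height of 99.6 mm, where about 99.9 mm is expected with the disc lying on the blocks.

**Final state:** I then backed off a little, to a TCP height of 102.2 mm. The hub is about 7.5 mm down its spring by the arm's position. The wrist shows about 7 N upward, or about 8.5 N on the hub once the gear's weight is added. The gear has not moved and its tilt is about 0.006 rad.

**Off-ideal signs:**
- A sideways force of 2 to 3 N remains at the wrist, which suggests the gear sits up to about 1 mm off the hub's axis; the limit is 3 mm.
- The two cameras disagreed by about 2 degrees on the hub's yaw (2.8 and 5.0), but the splines went in without resistance.
- I did not measure the dial angle directly after the turn. The pictures show the hub at the pointer.
- The blue and red look-alike gears fell over on their own at the start, before the arm moved. The arm came near none of the objects that had to stay put, though I did not measure them again at the end.

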